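# Latch the swing-out organ tray

## Robot

A 7-joint arm with a two-finger parallel gripper is mounted at the origin on the work surface. World frame = base frame: x ahead of the robot, y to its left, z up, the work surface at z = 0. Lengths are in mm, angles in rad, forces in N, time in s.
With the tool pointing down it reaches from about 375 to 925 mm from the base axis. Payload 3.1 kg.
Tool frame: the origin (TCP) lies on the centre line of the jaws, within the pads' length; the fingertips stand 8 mm ahead of it and the grasp point (between the pads) lies 11 mm behind it; z points along the fingers, y is the line along which they close (so a half turn about z gives the same grasp; the last joint's range is limited). The gripper opens to 85 mm and grips with 20 to 120 N. Pads are 22 mm wide; open, the fingers measure 114 mm over their backs; the gripper's body (76 mm by 85 mm) begins 54 mm behind the grasp point. The pads swing forward as they close: fully open they stand 13 mm farther back than shut.
Start: joints at [-1.334, 0.383, 0.044, 1.598, -0.018, 1.161, -0.05], TCP at [213.555, 613.92, 239.269] pointing down, gripper open.
Joint ranges: [-2.61, 2.61], [-0.41, 2.15], [-1.48, 1.57], [0, 2.5], [-1.57, 4.71], [0.05, 1.97], [-2.85, 2.85]. Speed limits (rad/s): [2.79, 2.79, 3.14, 3.14, 3.14, 3.14, 3.14].

## Interface

Orientations are given as a rotation vector (axis times angle).
In Python, from bench import readout, cams, robot gives the robot as it stands.
- The arm moves only by the tool carry_out, never from a script. Its argument "series" is a list of rows, each a list of 7 numbers: the opening, from -1 (shut) to 1 (fully open), then the shift along the tool's x, y, z in mm, then the turn, a rotation vector about the tool's x, y, z in degrees. A call has 1 to 10 rows; each row shifts and turns the commanded pose from where the row before left it, along the tool's axes as they then stand; what a row does not reach is not made up. A row lasts 1/8 s, in which the tool goes at most 62.5 mm and 10.7 degrees, less where a joint would pass 70% of its speed; a pose out of reach is approached as far as the arm can. A call is refused whole if a number of a shift passes 62.5 or a number of a turn 10.7, either way. A call with a gripper value outside its range is refused whole. The fingers move at their own pace and stop on an object; the grip force is fixed at half the most. Time passes only in rows, so rows that do not move let the fingers close. It gives the time, the measured TCP pose, the force, the opening and the grip force at its end, in the units of the state.
- readout.sense(): the state, without advancing time (a new reading comes with each control period).
- cams.grab_frame(name): name is "side" or "top"; returns a dict with "frame" (400x640x3 uint8, red, green, blue), "z_map" (400x640 float32, mm along the optical axis (not along the pixel's ray), 0 where there is no reading), "intrinsics" (3x3 intrinsics, pixels), "T" (4x4, takes a point from camera to world coordinates). Camera axes: x right, y down, z forward; pixel columns grow to the right and rows downward; lengths in mm; the calibration is good to about 2 mm. A picture is of the moment at which its call begins.
- robot.finish_job(): hands the job in; it is judged then, once.
The state is a dict: "time_s": time; "joint_pos": joint angles; "dq": joint speeds; "effort": joint torques, N m; "tcp_pos": TCP position; "eef_rot": TCP orientation; "ft_force": force on the tool from outside, world axes, zero at the start; "moment": the same for the moment, N m; "opening": opening from 0.0 (shut) to 1.0 (fully open); "grip_force": force on a finger pad.
Only numpy, scipy, OpenCV 4.12 (cv2) and the standard library are available. Lean on these libraries where they do the work, as an engineer would, in place of code of your own. Each camera call takes 0.05 s, during which the arm holds its last target. There are 200 camera calls.

## Task

Latch the swing-out organ tray shut with its draw latch: swing the chrome wire loop over so that it hooks behind the keeper on the tray, then push the upright latch lever right over and down until it snaps flat and draws the tray in. Leave the flat cam lock lever on the corner of the dock as it is.

Things in the scene. Friction and masses are not known exactly. Their poses are not given: they have to be found in the camera images.
- lever_tip (a point): End of the draw latch's chrome lever, a flat bar 18 mm wide, 5 thick. Its pivot lies 70 mm away along the point's +x, 65 mm above the shelf, turning about its y. Starts upright, leaning 5 to 12 degrees to the keeper (stop at 16); friction holds it. Shut, it lies level pointing away from the keeper, 12 mm above the dock. Hooked, it needs about 6 N at the tip; the last 20 degrees pull shut.
- loop_bar (a point): Middle of the wire loop's crossbar, 8 mm thick, 48 long along y. Two 6 mm side wires 40 mm apart join it to its hinge on the lever, 75 mm away along -x, 20 mm from the lever's pivot; the lever passes between them. Starts standing 62 to 90 degrees up, its bar above the lever's tip. Friction holds it; pushed below 55 degrees towards the keeper it falls, and drops behind it if the lever is upright.
- keeper (a point): Seat of the loop's bar behind the keeper, a chrome post 10 mm thick, 16 wide, top 77 mm above the shelf, lipped on the side away from the lever. Seat 63 mm above the shelf, at the start 64 mm level from the lever's pivot; x points away from the lever within 6 degrees. It stands on the rim of the 200 by 220 mm steel tray, on a sprung upright hinge; the latch draws it in about 8 mm.
- cam_lock (a joint): Turn (rad, 0 at the start) of the flat chrome cam lock lever, 50 mm long on a 26 mm round boss, on the corner of the aluminium dock (top 50 mm above the shelf) that also carries the draw latch, about 117 mm from the latch's pivot. Not part of the job.

How it is judged:
By the outcome, as a careful person would: the job done as asked, in the order asked, and still so for the second after the job is handed in, with the robot touching nothing.
It also fails if it takes over 35 s, if anything falls off the work surface, if the arm or the gripper's body presses on something with over 40 N, if the wrist force passes 120 N, or if a joint passes its speed limit or range.

## Working session

There is one attempt and no reset: what is moved stays moved. The work goes in short steps, Python scripts to look and compute and a tool call to move; the robot and the scene stay as the last step left them, time stands still between calls to the robot, and variables do not carry over. Pictures are saved under pics/ and viewed, at most 10 in all, crops included, and the job is handed in when it is done.

Besides the shell and the picture viewer there is one more tool, called after "Call:" by a JSON object that holds its "method" and its "body", one argument or row to a line. carry_out: Moves the arm, as the interface text tells. Its arguments: {"type":"object","properties":{"series":{"type":"array"}},"required":["series"]}

```bash
mkdir -p pics
cat > h.py <<'E'
import numpy as np,cv2
from bench import readout,cams,robot
def grab(n):
    f=cams.grab_frame(n); cv2.imwrite
    z=f["z_map"];K=f["intrinsics"];T=f["T"]
    v,u=np.mgrid[:400,:640]
    P=np.stack([(u-K[0,2])/K[0,0]*z,(v-K[1,2])/K[1,1]*z,z,np.ones_like(z)],-1)@T.T
    P=P[...,:3];P[z==0]=np.nan
    return f["frame"],P,K,T
E
python3 - <<'E'
from h import *
ims=[]
for n in("side","top"):
    f,P,K,T=grab(n);np.savez(n+".npz",f=f,P=P,K=K,T=T);ims.append(f);print(n,K[0],T.round(2))
cv2.imwrite("pics/a.png",cv2.resize(np.vstack(ims),(480,600))[...,::-1])
cv2.imwrite("pics/s.png",ims[0][...,::-1]);cv2.imwrite("pics/t.png",ims[1][...,::-1])
print(readout.sense())
E
```

```text
side [510.35820425   0.         317.78692706] [[-9.4000e-01 -1.8000e-01  3.0000e-01  4.0880e+02]
 [-3.5000e-01  4.9000e-01 -8.0000e-01  4.8970e+02]
 [-1.0000e-02 -8.5000e-01 -5.2000e-01  4.3747e+02]
 [ 0.0000e+00  0.0000e+00  0.0000e+00  1.0000e+00]]
top [366.29949663   0.         318.19535756] [[ 1.0000e-02 -1.0000e+00  6.0000e-02  5.8712e+02]
 [-1.0000e+00 -2.0000e-02 -5.0000e-02 -1.1430e+01]
 [ 5.0000e-02 -6.0000e-02 -1.0000e+00  7.3459e+02]
 [ 0.0000e+00  0.0000e+00  0.0000e+00  1.0000e+00]]
{'time_s': 0.1, 'joint_pos': array([-1.33379658,  0.38373659,  0.04382316,  1.59943697, -0.01790598,
        1.16124589, -0.04989736]), 'dq': array([ 5.46302570e-04, -2.77468200e-03, -9.29210297e-04, -3.39956337e-03,
       -3.37264963e-04, -5.21092834e-05, -3.83043631e-04]), 'effort': array([ 2.96111641e-03, -4.34727395e+01,  1.02937214e+00, -2.50452644e+01,
        1.08127319e-02,  5.45260569e-03, -5.08412000e-06]), 'tcp_pos': array([213.28657151, 613.10119295, 238.01405027]), 'eef_rot': array([-0.52325774, -3.09741278,  0.00379668]), 'ft_force': array([ 0.0571388 , -0.41347839, -0.85728109]), 'moment': array([ 0.00862626, -0.04376756, -0.02953833]), 'grip_force': 0.0, 'opening': 1.0041599656519185}
```

View pics/s.png

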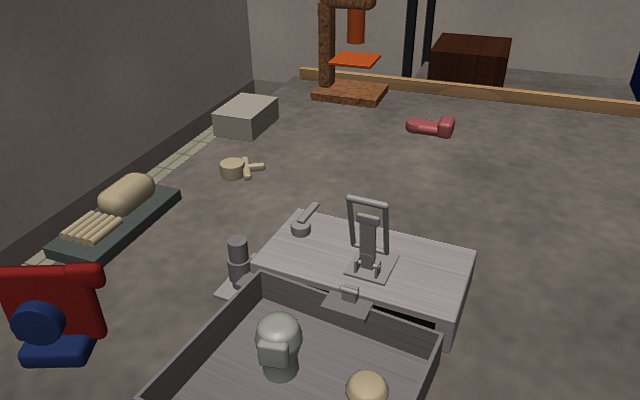

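View pics/t.png

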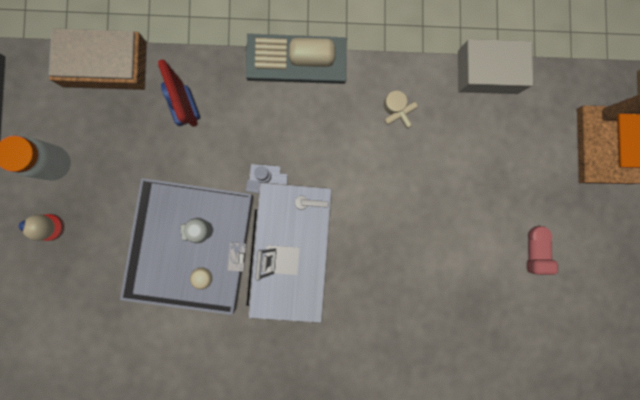

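The side view shows the loop bar at about (367,201), the lever tip at (369,217), its pivot near (368,265) and the keeper at (349,293). The cam lock is at (300,228). In the top view the loop is at (268,262) and the keeper at (237,257).

Run:
```python
from h import *
s=np.load("side.npz");t=np.load("top.npz")
for n,d,pts in(("side",s,[(350,197),(367,201),(385,206),(369,217),(362,217),(376,219),(368,230),(368,245),(360,268),(376,268),(349,288),(349,293),(343,292),(356,293),(300,228),(315,206),(351,225),(386,240),(352,250),(383,255)]),("top",t,[(268,262),(263,262),(273,262),(270,251),(268,274),(265,262),(237,257),(240,257),(232,256),(290,262),(300,203),(325,204)])):
    print(n)
    for u,v in pts: print((u,v),d["P"][v,u].round(1))
f=s["f"][180:310,280:440];g=t["f"][180:330,220:340]
cv2.imwrite("pics/c.png",np.hstack([cv2.resize(f,(480,390),interpolation=2),cv2.resize(g,(312,390),interpolation=2)])[...,::-1])
```

```text
side
(350, 197) [539.9  52.8 158.8]
(367, 201) [520.9  54.9 159.2]
(385, 206) [501.6  55.9 157.8]
(369, 217) [519.7  47.8 135.1]
(362, 217) [527.2  48.4 133.9]
(376, 219) [511.9  48.3 134.7]
(368, 230) [520.3  46.9 117.5]
(368, 245) [520.6  42.3  94. ]
(360, 268) [530.7  34.5  52.2]
(376, 268) [509.1  45.7  66.8]
(349, 288) [524.4  99.   76.8]
(349, 293) [523.1 102.9  73.7]
(343, 292) [531.   98.5  68.9]
(356, 293) [515.7 102.5  75.5]
(300, 228) [622.3  -3.3  63. ]
(315, 206) [619.2 -49.3  69.5]
(351, 225) [540.8  43.2 116.9]
(386, 240) [500.7  42.5 105.9]
(352, 250) [5.512e+02 3.000e-01 4.880e+01]
(383, 255) [511.3   2.3  53.1]
top
(268, 262) [523.3  40.  116.3]
(263, 262) [525.3  46.3 136.1]
(273, 262) [520.5  33.6  88.8]
(270, 251) [541.7  36.9 118. ]
(268, 274) [503.9  39.3 118.9]
(265, 262) [525.6  42.9 138.9]
(237, 257) [527.7  97.7  78. ]
(240, 257) [527.4  93.   74.6]
(232, 256) [527.7 109.8  59.3]
(290, 262) [517.3   4.9  54.9]
(300, 203) [625.4 -11.7  67.4]
(325, 204) [nan nan nan]
```

View pics/c.png

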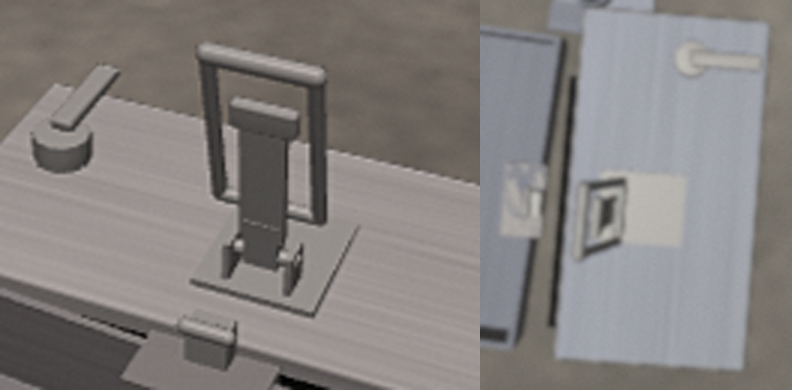

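Call:
{"method": "carry_out", "body": {
  "series": [
    [-1,0,0,0,0,0,-7.3],
    [-1,0,0,0,0,0,-7.3],
    [-1,-30,-50,0,0,0,0],
    [-1,-30,-50,0,0,0,0],
    [-1,-30,-50,0,0,0,0],
    [-1,-30,-50,0,0,0,0],
    [-1,-30,-50,0,0,0,0],
    [-1,-30,-50,0,0,0,0],
    [-1,-30,-50,0,0,0,0],
    [-1,-30,-50,0,0,0,0]
  ]
}}

```text
time_s: 1.35
tcp_pos: [421.1, 194.1, 239.0]
eef_rot: [-0.125, -3.139, -0.0]
ft_force: [1.1, -0.2, -0.4]
opening: 0.004
grip_force: 0.0
```

```bash
cat >> h.py <<'E'
from scipy.spatial.transform import Rotation as Ro
def st(target=None):
    s=readout.sense();R=Ro.from_rotvec(s["eef_rot"]).as_matrix()
    print(s["time_s"],s["tcp_pos"].round(1),R.round(3).tolist(),s["ft_force"].round(1),s["opening"])
    if target is not None: print("delta tool",(R.T@(np.array(target)-s["tcp_pos"])).round(1))
E
python3 -c "
from h import *
st([521,-12,225])"
```

```text
1.35 [421.1 194.1 239. ] [[-0.997, 0.08, -0.0], [0.08, 0.997, 0.0], [0.0, 0.0, -1.0]] [ 1.1 -0.2 -0.4] 0.00433058944662471
delta tool [-116.  -197.4   14. ]
```

Call:
{"method": "carry_out", "body": {
  "series": [
    [-1,-29,-49,0,0,0,0],
    [-1,-29,-49,0,0,0,0],
    [-1,-29,-49,0,0,0,0],
    [-1,-29,-49,0,0,0,0],
    [-1,0,0,42,0,0,0],
    [-1,0,0,43,0,0,0],
    [-1,0,0,0,0,0,0]
  ]
}}

```text
time_s: 2.22
tcp_pos: [516.9, -8.9, 150.6]
eef_rot: [-0.126, -3.13, 0.003]
ft_force: [-0.3, -0.6, -0.1]
opening: -0.003
grip_force: 0.0
```

Run:
```python
from h import *
st([521,30,153])
f,P,K,T=grab("side")
cv2.imwrite("pics/d.png",cv2.resize(f[100:320,220:480],(780,660*600//660))[...,::-1])
```

```text
2.225 [516.9  -8.9 150.6] [[-0.997, 0.08, -0.01], [0.08, 0.997, -0.002], [0.009, -0.003, -1.0]] [-0.3 -0.6 -0.1] -0.0032197493250233225
delta tool [-1.  39.1 -2.5]
```

View pics/d.png

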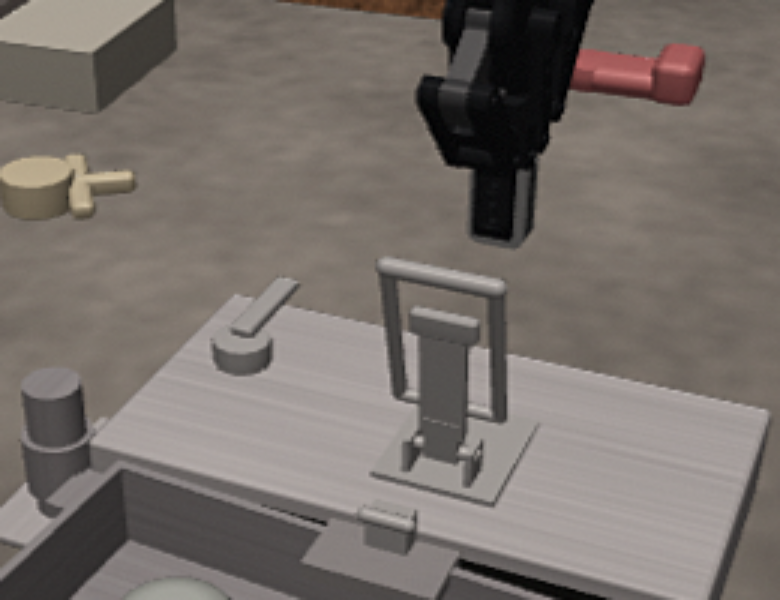

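Call:
{"method": "carry_out", "body": {
  "series": [
    [-1,0,20,-2,0,0,0],
    [-1,0,15,0,0,0,0],
    [-1,0,8,0,0,0,0],
    [-1,0,8,0,0,0,0],
    [-1,0,8,0.5,0,0,0],
    [-1,0,8,1,0,0,0],
    [-1,0,8,1,0,0,0],
    [-1,0,0,0,0,0,0]
  ]
}}

```text
time_s: 3.28
tcp_pos: [526.7, 67.1, 153.5]
eef_rot: [-0.123, -3.139, -0.0]
ft_force: [0.2, 0.6, -0.6]
opening: 0.0
grip_force: 0.0
```

Run:
```python
from h import *
st()
f,P,K,T=grab("side")
cv2.imwrite("pics/e.png",cv2.resize(f[100:320,220:480],(700,592))[...,::-1])
```

```text
3.275 [526.7  67.1 153.5] [[-0.997, 0.078, -0.0], [0.078, 0.997, 0.0], [0.0, 0.0, -1.0]] [ 0.2  0.6 -0.6] 0.00033813095232512324
```

View pics/e.png

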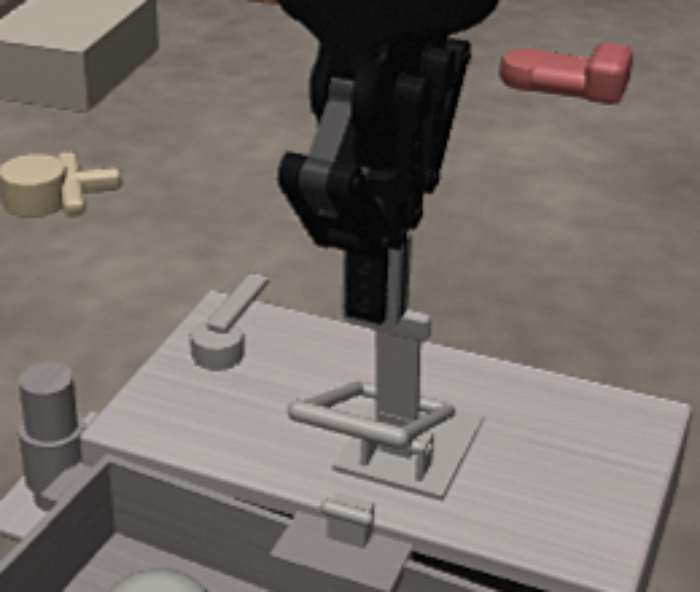

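Call:
{"method": "carry_out", "body": {
  "series": [
    [-1,0,10,0,0,0,0],
    [-1,0,8,0,0,0,0],
    [-1,0,0,0,0,0,0],
    [-1,0,0,0,0,0,0]
  ]
}}

```text
time_s: 3.82
tcp_pos: [528.3, 84.0, 153.8]
eef_rot: [-0.125, -3.139, 0.0]
ft_force: [-0.2, 0.8, 0.2]
opening: -0.003
grip_force: 0.0
```

Run:
```python
from h import *
st()
f,P,K,T=grab("side")
cv2.imwrite("pics/f.png",cv2.resize(f[180:320,270:450],(720,560))[...,::-1])
np.savez("side2.npz",P=P,f=f)
f,P,K,T=grab("top")
```

```text
3.825 [528.3  84.  153.8] [[-0.997, 0.08, -0.0], [0.08, 0.997, -0.0], [0.0, -0.0, -1.0]] [-0.2  0.8  0.2] -0.003378248153309214
```

View pics/f.png

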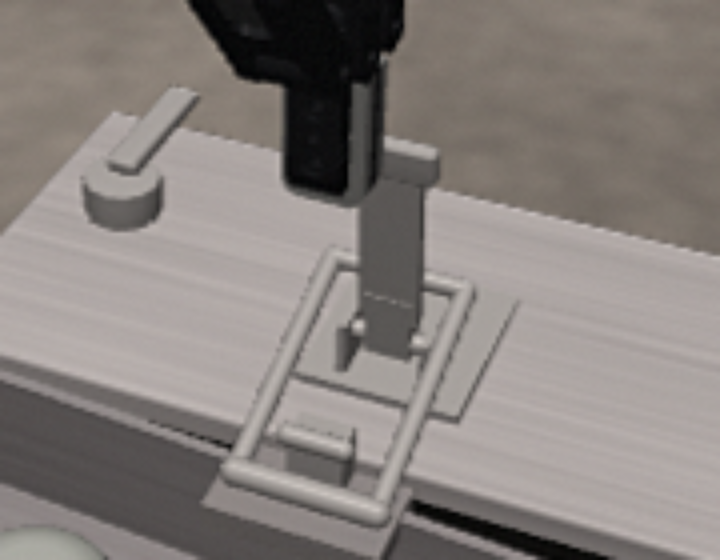

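The loop now lies around the keeper with its bar behind the post, at crop pixel (305,495). Next I lower the fingers in front of the lever and push it over.

Call:
{"method": "carry_out", "body": {
  "series": [
    [-1,4,0,17,0,0,0],
    [-1,0,0,16,0,0,0],
    [-1,0,-10,0,0,0,0],
    [-1,0,-8,0,0,0,0],
    [-1,0,-6,0,0,0,0],
    [-1,0,-6,0,0,0,0],
    [-1,0,0,0,0,0,0]
  ]
}}

```text
time_s: 4.8
tcp_pos: [522.2, 53.8, 121.2]
eef_rot: [0.127, 3.138, 0.0]
ft_force: [0.5, 0.1, -0.5]
opening: -0.003
grip_force: 0.0
```

Run:
```python
from h import *
st()
f,P,K,T=grab("side")
cv2.imwrite("pics/g.png",cv2.resize(f[180:320,270:450],(540,420))[...,::-1])
```

```text
4.8 [522.2  53.8 121.2] [[-0.997, 0.081, 0.001], [0.081, 0.997, 0.0], [-0.001, 0.0, -1.0]] [ 0.5  0.1 -0.5] -0.0025705023876629774
```

View pics/g.png

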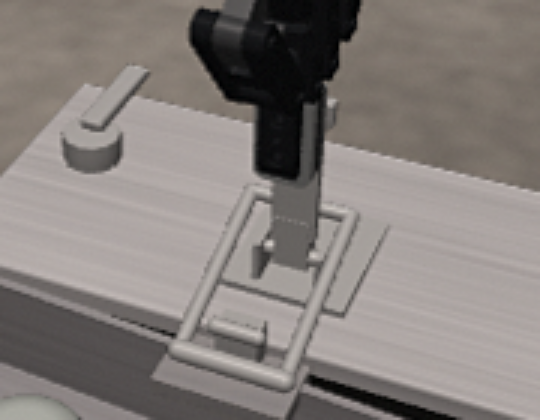

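Call:
{"method": "carry_out", "body": {
  "series": [
    [-1,2,-9,0,0,0,0],
    [-1,0,-9,0,0,0,0],
    [-1,0,-9,0,0,0,0],
    [-1,0,-9,0,0,0,0],
    [-1,0,-9,0,0,0,0],
    [-1,0,0,0,0,0,0]
  ]
}}

```text
time_s: 5.6
tcp_pos: [516.0, 8.0, 120.8]
eef_rot: [-0.129, -3.139, 0.002]
ft_force: [0.6, 0.2, 1.6]
opening: -0.002
grip_force: 0.6
```

Run:
```python
from h import *
st()
f,P,K,T=grab("side")
cv2.imwrite("pics/i.png",cv2.resize(f[160:320,270:450],(540,480))[...,::-1])
```

```text
5.6 [516.    8.  120.8] [[-0.997, 0.082, -0.0], [0.082, 0.997, -0.001], [0.0, -0.001, -1.0]] [0.6 0.2 1.6] -0.0024958271284147124
```

View pics/i.png

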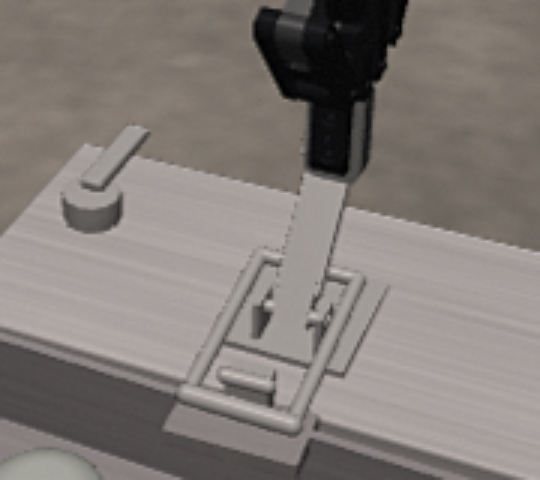

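The lever is tilting away and the loop is still hooked around the post, so I keep following the arc down.

Call:
{"method": "carry_out", "body": {
  "series": [
    [-1,-2,-5,4,0,0,0],
    [-1,0,-5,5,0,0,0],
    [-1,0,-4,5,0,0,0],
    [-1,0,-3,5,0,0,0],
    [-1,0,-2,5,0,0,0],
    [-1,0,-2,5,0,0,0],
    [-1,0,0,0,0,0,0]
  ]
}}

```text
time_s: 6.52
tcp_pos: [516.1, -12.2, 91.2]
eef_rot: [-0.127, -3.138, 0.002]
ft_force: [0.3, -0.2, -0.0]
opening: 0.0
grip_force: 0.0
```

Call:
{"method": "carry_out", "body": {
  "series": [
    [-1,0,-1,5,0,0,0],
    [-1,0,-1,5,0,0,0],
    [-1,0,0,5,0,0,0],
    [-1,0,0,3,0,0,0],
    [-1,0,0,0,0,0,0]
  ]
}}

```text
time_s: 7.15
tcp_pos: [516.4, -13.5, 75.3]
eef_rot: [-0.126, -3.137, -0.002]
ft_force: [-5.1, 0.5, 13.6]
opening: 0.007
grip_force: 6.5
```

Run:
```python
from h import *
st()
f,P,K,T=grab("side")
cv2.imwrite("pics/j.png",cv2.resize(f[160:320,270:450],(540,480))[...,::-1])
```

```text
7.15 [516.4 -13.5  75.3] [[-0.997, 0.08, -0.002], [0.08, 0.997, 0.001], [0.002, 0.001, -1.0]] [-5.1  0.5 13.6] 0.007227541215700786
```

View pics/j.png

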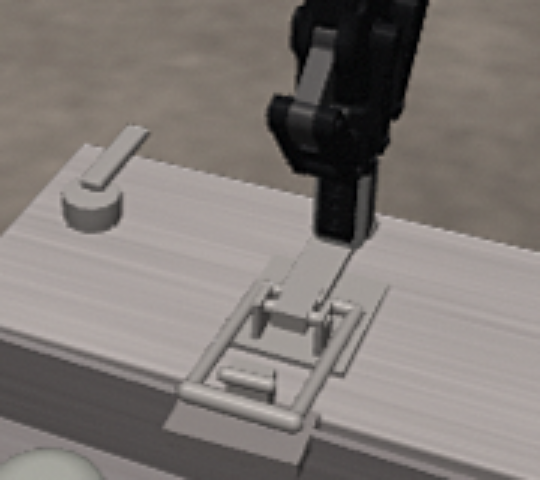

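Call:
{"method": "carry_out", "body": {
  "series": [
    [-1,0,0,-15,0,0,0],
    [-1,0,0,-40,0,0,0],
    [-1,0,-40,-40,0,0,0],
    [-1,0,-50,-20,0,0,0],
    [-1,0,-50,0,0,0,0],
    [-1,0,0,0,0,0,0],
    [-1,0,0,0,0,0,0]
  ]
}}

```text
time_s: 8.07
tcp_pos: [505.2, -152.3, 188.8]
eef_rot: [-0.126, -3.139, -0.001]
ft_force: [-0.1, 0.8, -0.3]
opening: 0.001
grip_force: 0.0
```

Run:
```python
from h import *
st()
f,P,K,T=grab("side");g,Q,_,_=grab("top")
for x,y in((518,-25),(518,-10),(519,10)):
    m=(abs(P[...,0]-x)<4)&(abs(P[...,1]-y)<4);m2=(abs(Q[...,0]-x)<4)&(abs(Q[...,1]-y)<4)
    print(y,np.median(P[m][:,2]),np.median(Q[m2][:,2]))
cv2.imwrite("pics/k.png",np.hstack([cv2.resize(f[160:320,270:450],(450,400)),cv2.resize(g[170:330,220:340],(300,400))])[...,::-1])
```

```text
8.075 [ 505.2 -152.3  188.8] [[-0.997, 0.08, -0.0], [0.08, 0.997, 0.001], [0.0, 0.001, -1.0]] [-0.1  0.8 -0.3] 0.0009203628216477061
-25 67.30901828812887 68.9451865957027
-10 66.59088655706543 68.60752809482278
10 66.87290353263847 68.99971092183193
```

View pics/k.png

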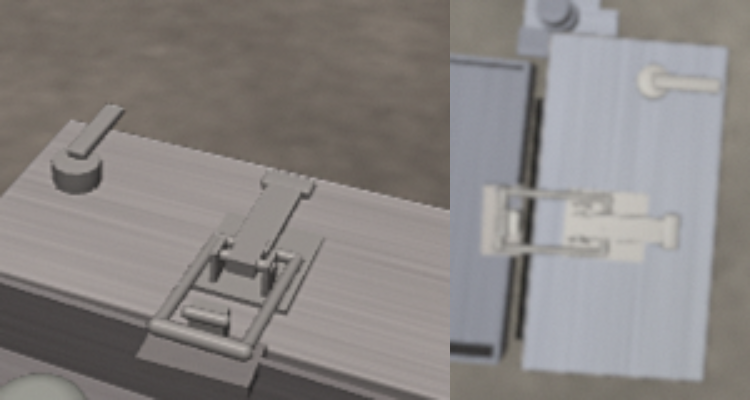

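Lever is flat; I'll check in the numbers that the bar is seated and the tray actually drawn in.

Run:
```python
from h import *
s=np.load("side.npz");t=np.load("top.npz")
f,P,K,T=grab("side");g,Q,_,_=grab("top")
for n,A in(("s0",s["P"]),("s1",P),("t0",t["P"]),("t1",Q)):
    # profile along latch line, max z per y bin
    r=[]
    for y in range(60,124,4):
        xc=520+0.08*(y-35)
        m=(abs(A[...,0]-xc)<7)&(abs(A[...,1]-y)<2)
        r.append((y,round(float(np.nanmax(A[m][:,2])),0) if m.any() else None))
    print(n,r)
    m=(abs(A[...,2]-50)<35)&(abs(A[...,0]-450)<8)&(A[...,1]>60)&(A[...,1]<140)&(A[...,2]>40)
    print(" rim y x450",np.percentile(A[m][:,1],[2,50,98]).round(1) if m.any() else 0)
# image shift of the tray (top)
a=cv2.cvtColor(t["f"],7).astype(np.float32);b=cv2.cvtColor(g,7).astype(np.float32)
for n,(r0,r1,c0,c1) in dict(tray=(180,315,120,215),rimL=(200,300,120,150),dock=(270,320,255,330),cam=(192,215,290,335)).items():
    print(n,cv2.phaseCorrelate(a[r0:r1,c0:c1],b[r0:r1,c0:c1]))
```

```text
s0 [(60, 51.0), (64, 51.0), (68, 51.0), (72, 50.0), (76, 49.0), (80, None), (84, None), (88, 73.0), (92, 74.0), (96, 77.0), (100, 77.0), (104, 76.0), (108, 59.0), (112, 59.0), (116, 59.0), (120, 17.0)]
 rim y x450 [ 61.3  79.5 110.3]
s1 [(60, 50.0), (64, 51.0), (68, 50.0), (72, 50.0), (76, None), (80, 73.0), (84, 74.0), (88, 76.0), (92, 77.0), (96, 77.0), (100, 68.0), (104, 60.0), (108, 58.0), (112, 58.0), (116, 17.0), (120, 17.0)]
 rim y x450 [60.9 79.2 99. ]
t0 [(60, None), (64, None), (68, 53.0), (72, 53.0), (76, 43.0), (80, 42.0), (84, 3.0), (88, 77.0), (92, 79.0), (96, 79.0), (100, 78.0), (104, 61.0), (108, 62.0), (112, 61.0), (116, 61.0), (120, None)]
 rim y x450 [ 60.4  74.8 106.9]
t1 [(60, 54.0), (64, 55.0), (68, 54.0), (72, 52.0), (76, 43.0), (80, 79.0), (84, 78.0), (88, 78.0), (92, 81.0), (96, 70.0), (100, 61.0), (104, 63.0), (108, 61.0), (112, None), (116, 19.0), (120, 20.0)]
 rim y x450 [60.2 74.9 95.7]
tray ((1.2610952778566613, 2.94634115552023), 0.30470428349059303)
rimL ((-1.007464675283984, 3.794973462626551), 0.2714425500233968)
dock ((0.6671608069120722, -0.029640775506791783), 0.3468867176055908)
cam ((0.3652800374048155, -0.0697002370323041), 1.0065832910714325)
```

The keeper has moved in about 8 mm, the bar sits behind it, the lever is level and the cam lock hasn't moved.

```bash
python3 -c "
from bench import robot
print(robot.finish_job())"
```

```text
the job is handed in; nothing more can be done
None
```

The job is handed in: the loop is hooked behind the keeper, the lever is flat, the tray is drawn in about 8 mm and the cam lock is unmoved; no verdict came back.

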